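# Photograph a test coupon with the two-stage camera release

### The job

Take a picture of the steel coupon that lies under the specimen camera: on the release pad, the one with the round plunger, press the plunger to its halfway stop and keep it there for about a second while the camera focuses, then press it fully down for half a second and let it come right up again. Leave the square lamp key on the other pad alone.

Things in the scene. Friction and masses are not known exactly. Their poses are not given: they have to be found in the camera images.
- release_top (a point): Centre of the flat top of the release plunger's black round cap (46 mm across), which stands on a 38 mm steel sleeve in the middle of the release pad, a fixed grey box 110 x 96 x 40 mm. 83 mm above the worktop at rest, 73 mm at the halfway stop, 63 mm fully down; it moves straight down. The similar lamp pad has a square key; the pads may change places.
- release_cap (a joint): First stage of the plunger: how far the cap has sunk towards the sleeve, in m, 0 at rest, 0.010 when the cap sits on the sleeve (the halfway stop). A soft spring, about 1.5 N at the start and 3.5 N at the stop.
- release_sleeve (a joint): Second stage of the plunger: how far the sleeve, with the cap on it, has sunk into the pad, in m, 0 at rest and at the halfway stop, 0.010 fully down. It starts to give only above about 12 N and needs about 16 N to be fully down; a spring lifts both stages again when let go.
- lamp_key (a joint): Travel of the lamp's black square key (40 x 40 mm, its top 58 mm above the worktop) in m, 0 at rest, 0.006 pressed, about 2 to 4 N. It is in the middle of the lamp pad, a fixed grey box like the release pad, at least 0.25 m to the left or right of it. To be left alone.
Not all that is in view belongs to the job. What is shaped like the part that bears lamp_key but brown or green is not meant.

How it is judged:
By the outcome, as a careful person would: the job done as asked, in the order asked, and still so for the second after the job is handed in, with the robot touching nothing.
It also fails if it takes over 35 s, if anything falls off the work surface, if the arm or the gripper's body presses on something with over 40 N, if the wrist force passes 120 N, or if a joint passes its speed limit or range.

### The arm

A 6-joint arm with a two-finger parallel gripper is mounted at the origin on a cart in front of the work surface, level with it; the furniture and walls round the work are solid. World frame = base frame: x ahead of the robot, y to its left, z up, the work surface at z = 0. Lengths are in m, angles in rad, forces in N, time in s.
With the tool pointing down it reaches from about 0.35 to 0.775 m from the base axis. Payload 5.5 kg.
Tool frame: the origin (TCP) lies at the very end of the fingers, on their centre line; the grasp point (between the pads) lies env.pinch_z behind it (env.pinch_z is the distance from the TCP to the grasp point, in m); z points along the fingers, y is the line along which they close (so a half turn about z gives the same grasp; the last joint's range is limited). The gripper opens to 85 mm and grips with 20 to 120 N. Pads are 22 mm wide; open, the fingers measure 114 mm over their backs; the gripper's body (76 mm by 85 mm) begins 54 mm behind the grasp point. The pads swing forward as they close: fully open they stand 13 mm farther back than shut.
Start: joints at [-1.254, 0.313, 0.046, 1.304, 0, 1.431], TCP at [0.254, -0.516, 0.231] pointing down, gripper open.
Joint ranges: [-2.76, 2.76], [-0.86, 1.69], [-1.03, 1.26], [-2.2, 2.34], [-1.47, 1.5], [-3.14, 3.14]. Speed limits (rad/s): [2.57, 2.57, 3.14, 3.14, 3.14, 3.14].

### API

Orientations are given as a unit quaternion [w, x, y, z].
In Python, from workcell import env, eyes gives the robot as it stands.
- The arm moves only by the shell command python3 -m jog 'ROWS' [FORCE]. ROWS is JSON, one flat list of numbers, 7 for each row, row after row: the shift along the world's x, y, z as a fraction of full scale, then the turn, a rotation vector about the world's x, y, z as a fraction of full scale, then the opening, from -1 (shut) to 1 (fully open), so that 0 is half open. A call has 1 to 12 rows; each row is the pose to reach, as a shift and turn from the pose commanded when the call began, turning the shorter way round; what a row does not reach only later rows make up. Full scale, the value 1, is 20 cm for a shift and pi rad for a turn. A row lasts 1/12 s, in which the tool goes at most 41.7 mm and 7.16 degrees, less where a joint would pass 70% of its speed; a pose out of reach is approached as far as the arm can. A call with a number of a shift or a turn outside -1 to 1 is refused whole. A call with a gripper value outside its range is refused whole. The fingers move at their own pace and stop on an object; FORCE is the grip in N (left out, the last holds). Time passes only in rows, so rows that repeat a pose let the fingers close. It gives the time, the measured TCP pose, the force, the opening and the grip force at its end, in the units of the state.
- env.get_state(): the state, without advancing time (a new reading comes with each control period).
- eyes.read_camera(name): name is "side" or "top"; returns (picture, depth): 480x640x3 uint8, red, green, blue; 480x640 float32, m along the optical axis (not along the pixel's ray), 0 where there is no reading.
- eyes.calibration(name): a dict with "fx", "fy", "cx", "cy" (pixels), "R" (3x3) and "t" (3): a world point X has camera coordinates R X + t. Camera axes: x right, y down, z forward; pixel columns grow to the right and rows downward; lengths in m; the calibration is good to about 2 mm. A picture is of the moment at which its call begins. calibration takes no time and is no camera call.
- env.hand_in(): hands the job in; it is judged then, once.
The state is a dict: "clock": time; "joint_pos": joint angles; "qvel": joint speeds; "tau": joint torques, N m; "tcp_pos": TCP position; "orientation": TCP orientation; "wrist_force": force on the tool from outside, world axes, zero at the start; "ft_torque": the same for the moment, N m; "finger_gap": finger opening in m; "grip_force": force on a finger pad.
Only numpy, scipy, OpenCV 4.12 (cv2) and the standard library are available. Lean on these libraries where they do the work, as an engineer would, in place of code of your own. Each camera call takes 0.05 s, during which the arm holds its last target. There are 200 camera calls.

## Working session

There is one attempt and no reset: what is moved stays moved. The work goes in short steps, Python scripts to look and compute and a shell command to move; the robot and the scene stay as the last step left them, time stands still between calls to the robot, and variables do not carry over. Pictures are saved under pics/ and viewed, at most 10 in all, crops included, and the job is handed in when it is done.

```bash
mkdir -p pics
python3 - <<'E'
from workcell import env,eyes
import cv2,numpy as np
for n in("top","side"):
    p,d=eyes.read_camera(n); cv2.imwrite(f"pics/{n}0.png",p[:,:,::-1]); np.savez(f"pics/{n}0.npz",p=p,d=d)
s=env.get_state();print(s,env.pinch_z)
E
```

```text
{'clock': 0.1, 'joint_pos': array([-1.25360911e+00,  3.13902459e-01,  4.50540191e-02,  1.30360132e+00,
        2.04819634e-05,  1.43115811e+00]), 'qvel': array([ 0.00089904, -0.0013333 ,  0.00263462,  0.00032467,  0.00055822,
        0.00018285]), 'tau': array([ 1.59988682e-03, -4.81728172e+01,  2.99241793e+01,  1.28023801e-02,
       -1.80457232e-04, -5.03090263e-06]), 'tcp_pos': array([ 0.25346127, -0.51559472,  0.23049527]), 'orientation': array([-8.24368804e-04,  9.74026702e-01,  2.26431668e-01, -6.30943194e-05]), 'wrist_force': array([-0.51946966,  0.18053653, -0.49445682]), 'ft_torque': array([-0.00045997,  0.0463459 , -0.01048856]), 'grip_force': 0.0, 'finger_gap': 0.08511207177338459} 0.0187
```

View pics/top0.png

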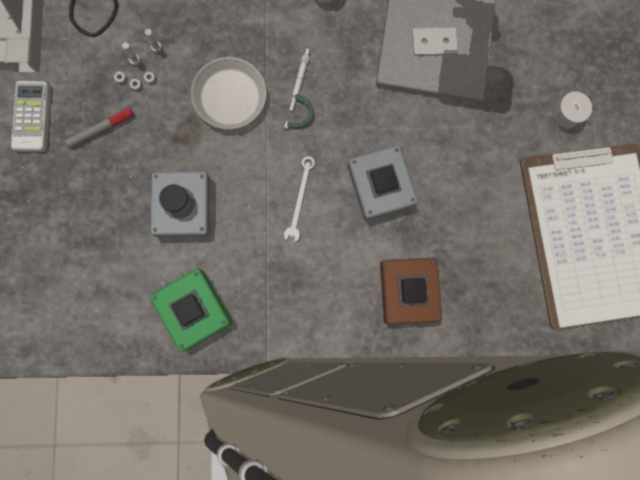

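View pics/side0.png

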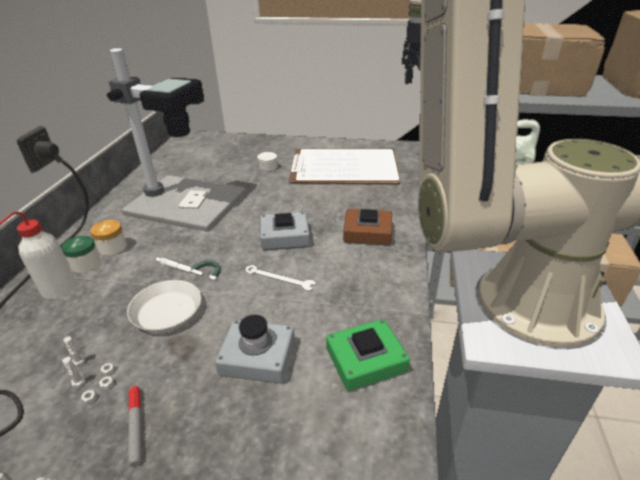

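Candidates (top view): the grey pad with a round cap on a steel sleeve at (175,200), the grey pad with a square key at (384,180) (lamp), a brown pad at (413,291) and a green one at (189,309). I choose the round one at (175,200); next I measure it and check it in a crop.

Run:
```python
from workcell import env,eyes
import cv2,numpy as np
out=[]
for n,(u0,v0,u1,v1) in (("top",(140,160,222,248)),("side",(210,305,305,390))):
    z=np.load(f"pics/{n}0.npz");p,d=z["p"],z["d"];c=eyes.calibration(n)
    v,u=np.mgrid[v0:v1,u0:u1];D=d[v0:v1,u0:u1]
    X=np.stack([(u-c["cx"])/c["fx"]*D,(v-c["cy"])/c["fy"]*D,D],-1)
    W=(X-c["t"])@np.array(c["R"])
    dark=p[v0:v1,u0:u1].max(-1)<60
    m=dark&(W[...,2]>.075)&(D>0)
    w=W[m];print(n,m.sum(),np.median(w,0),w.min(0),w.max(0),(w.min(0)+w.max(0))/2,"px",u[m].mean(),v[m].mean())
    m2=(abs(W[...,2]-.04)<.004);w=W[m2];print(" pad",np.median(w,0),w.min(0),w.max(0),(w.min(0)+w.max(0))/2)
    out.append(cv2.resize(p[v0:v1,u0:u1,::-1],(380,380),interpolation=cv2.INTER_CUBIC))
cv2.imwrite("pics/crop.png",np.hstack(out))
```

```text
top 79 [0.48257792 0.19473508 0.08294774] [0.474404   0.18799414 0.07562629] [0.51096841 0.22147257 0.08581802] [0.4926862  0.20473335 0.08072216] px 180.60759493670886 204.43037974683546
 pad [0.48899402 0.20473631 0.04078824] [0.44167243 0.16250669 0.03603017] [0.55148119 0.25863832 0.04399445] [0.49657681 0.2105725  0.04001231]
side 475 [0.49431134 0.21733305 0.08126226] [0.47402651 0.19327093 0.07503301] [0.51569175 0.23647835 0.08412177] [0.49485913 0.21487464 0.07957739] px 252.78105263157894 326.4421052631579
 pad [0.48325196 0.22959556 0.03849499] [0.44194964 0.16554883 0.03600001] [0.55039695 0.26179387 0.04398793] [0.4961733  0.21367135 0.03999397]
```

View pics/crop.png

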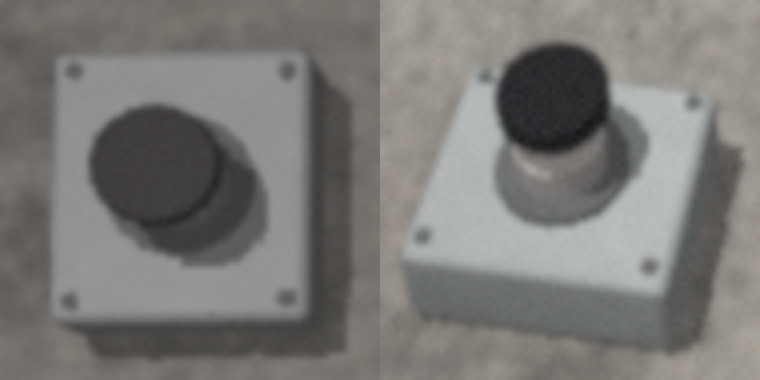

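The crop confirms a round black cap on a steel sleeve, on a grey pad (cap top at about (173,198) in the top view). It sits at about (0.496, 0.212), and its top measures 83 mm high. The four travel calls go at the current height while the gripper shuts.

```bash
python3 - <<'E'
from workcell import eyes
import numpy as np
for n,u,v in(("top",140+155*82/380,160+163*88/380),("side",210+(553-380)*95/380,305+97*85/380)):
    c=eyes.calibration(n);R=np.array(c["R"]);o=-R.T@c["t"];r=R.T@[(u-c["cx"])/c["fx"],(v-c["cy"])/c["fy"],1]
    print(n,o+r*(.083-o[2])/r[2])
E
python3 -m jog '[0.05,0.15,0,0,0,0,-1, 0.1,0.3,0,0,0,0,-1, 0.15,0.45,0,0,0,0,-1, 0.2,0.6,0,0,0,0,-1, 0.25,0.75,0,0,0,0,-1, 0.3,0.9,0,0,0,0,-1]' 30
python3 -m jog '[0.05,0.15,0,0,0,0,-1, 0.1,0.3,0,0,0,0,-1, 0.15,0.45,0,0,0,0,-1, 0.2,0.6,0,0,0,0,-1, 0.25,0.75,0,0,0,0,-1, 0.3,0.9,0,0,0,0,-1]'
python3 -m jog '[0.05,0.15,0,0,0,0,-1, 0.1,0.3,0,0,0,0,-1, 0.15,0.45,0,0,0,0,-1, 0.2,0.6,0,0,0,0,-1, 0.25,0.75,0,0,0,0,-1, 0.3,0.9,0,0,0,0,-1]'
```

```text
top [0.49665666 0.20998477 0.083     ]
side [0.49277813 0.21902275 0.083     ]
clock: 0.6
tcp_pos: [0.3136, -0.3344, 0.2309]
orientation: [-0.0, 0.974, 0.226, -0.0]
wrist_force: [-0.2, 0.8, 0.8]
finger_gap: 0.0126
grip_force: 0.0
clock: 1.1
tcp_pos: [0.3736, -0.1545, 0.2311]
orientation: [-0.0, 0.974, 0.226, -0.0]
wrist_force: [0.8, 0.2, 0.0]
finger_gap: 0.0
grip_force: 0.0
clock: 1.6
tcp_pos: [0.4335, 0.0256, 0.2311]
orientation: [0.0, 0.974, 0.226, -0.0]
wrist_force: [0.7, -0.5, 0.7]
finger_gap: -0.0003
grip_force: 0.0
```

```bash
python3 -m jog '[0.05,0.15,0,0,0,0,-1, 0.1,0.3,0,0,0,0,-1, 0.15,0.45,0,0,0,0,-1, 0.2,0.6,0,0,0,0,-1, 0.26,0.78,0,0,0,0,-1, 0.31,0.93,0,0,0,0,-1, 0.31,0.93,0,0,0,0,-1, 0.31,0.93,0,0,0,0,-1]'
python3 -m jog '[0,0,-0.15,0,0,0,-1, 0,0,-0.3,0,0,0,-1, 0,0,-0.45,0,0,0,-1, 0,0,-0.6,0,0,0,-1, 0,0,-0.67,0,0,0,-1, 0,0,-0.67,0,0,0,-1, 0,0,-0.67,0,0,0,-1]'
python3 - <<'E'
from workcell import eyes
import cv2,numpy as np
p,d=eyes.read_camera("side");q,d=eyes.read_camera("top")
f=lambda a:cv2.resize(a[:,:,::-1],(400,400))
cv2.imwrite("pics/pre.png",np.hstack([f(p[240:400,180:340]),f(q[130:290,100:260])]))
E
```

```text
clock: 2.27
tcp_pos: [0.4954, 0.2113, 0.2304]
orientation: [0.0, 0.974, 0.228, -0.001]
wrist_force: [-0.2, -0.0, -0.1]
finger_gap: 0.0003
grip_force: 0.0
clock: 2.85
tcp_pos: [0.4946, 0.2087, 0.0969]
orientation: [0.0, 0.974, 0.226, -0.001]
wrist_force: [0.6, 0.1, 0.6]
finger_gap: -0.0
grip_force: 0.0
```

View pics/pre.png

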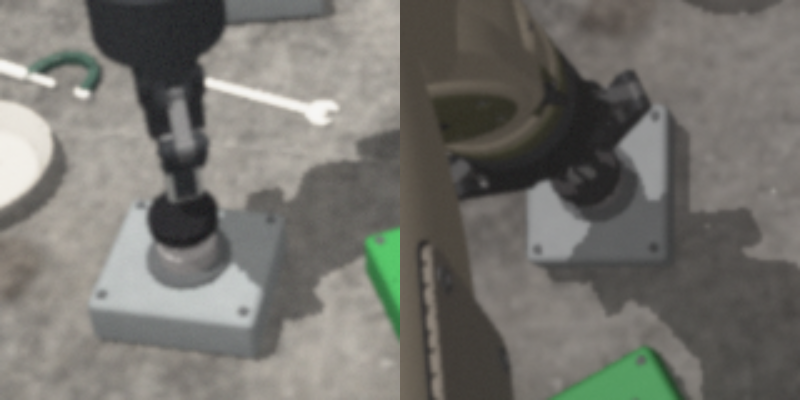

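The shut fingers stand centred just above the cap (side crop, 180,200). Now pressing to the halfway stop and reading the force.

```bash
python3 -m jog '[0,0,-0.04,0,0,0,-1, 0,0,-0.07,0,0,0,-1, 0,0,-0.1,0,0,0,-1, 0,0,-0.12,0,0,0,-1, 0,0,-0.12,0,0,0,-1]'
```

```text
clock: 3.37
tcp_pos: [0.4965, 0.2101, 0.0733]
orientation: [0.0, 0.974, 0.226, 0.001]
wrist_force: [1.8, 0.3, 3.8]
finger_gap: -0.0
grip_force: 1.5
```

```bash
python3 -m jog '[0,0,-0.004,0,0,0,-1, 0,0,-0.004,0,0,0,-1]'
```

```text
clock: 3.53
tcp_pos: [0.4965, 0.21, 0.0731]
orientation: [0.0, 0.974, 0.226, 0.001]
wrist_force: [2.2, -0.4, 2.9]
finger_gap: -0.0003
grip_force: 1.8
```

```bash
python3 -m jog '[0,0,-0.004,0,0,0,-1, 0,0,-0.004,0,0,0,-1]'
```

```text
clock: 3.7
tcp_pos: [0.4966, 0.2101, 0.0729]
orientation: [0.0, 0.974, 0.226, 0.001]
wrist_force: [0.2, -1.0, 11.4]
finger_gap: -0.0001
grip_force: 5.4
```

At the stop, with the force just below the 12 N limit; I ease off 0.4 mm and hold for about a second.

```bash
python3 -m jog '[0,0,0.002,0,0,0,-1, 0,0,0.002,0,0,0,-1, 0,0,0.002,0,0,0,-1, 0,0,0.002,0,0,0,-1]'
```

```text
clock: 4.03
tcp_pos: [0.4965, 0.2101, 0.073]
orientation: [0.0, 0.974, 0.226, 0.001]
wrist_force: [0.8, -0.9, 6.5]
finger_gap: -0.0
grip_force: 3.5
```

```bash
python3 -m jog '[0,0,0,0,0,0,-1, 0,0,0,0,0,0,-1, 0,0,0,0,0,0,-1, 0,0,0,0,0,0,-1, 0,0,0,0,0,0,-1, 0,0,0,0,0,0,-1, 0,0,0,0,0,0,-1, 0,0,0,0,0,0,-1]'
python3 -m jog '[0,0,-0.03,0,0,0,-1, 0,0,-0.06,0,0,0,-1, 0,0,-0.06,0,0,0,-1]'
```

```text
clock: 4.7
tcp_pos: [0.4966, 0.2101, 0.073]
orientation: [0.0, 0.974, 0.226, 0.001]
wrist_force: [1.2, -0.7, 6.5]
finger_gap: 0.0002
grip_force: 3.5
clock: 4.95
tcp_pos: [0.4967, 0.2101, 0.0628]
orientation: [0.0, 0.974, 0.226, 0.002]
wrist_force: [-1.4, -2.1, 18.4]
finger_gap: -0.0
grip_force: 9.0
```

Fully down (10.2 mm below the halfway stop, 18 N). I hold it, then lift clear.

```bash
python3 -m jog '[0,0,-0.002,0,0,0,-1, 0,0,-0.002,0,0,0,-1, 0,0,-0.002,0,0,0,-1, 0,0,-0.002,0,0,0,-1, 0,0,-0.002,0,0,0,-1, 0,0,0.1,0,0,0,-1, 0,0,0.25,0,0,0,-1, 0,0,0.4,0,0,0,-1, 0,0,0.55,0,0,0,-1, 0,0,0.7,0,0,0,-1, 0,0,0.7,0,0,0,-1, 0,0,0.7,0,0,0,-1]'
python3 - <<'E'
from workcell import eyes,env
import cv2,numpy as np
p,d=eyes.read_camera("side");c=eyes.calibration("side")
v,u=np.mgrid[305:350,235:280];D=d[v,u]
W=(np.stack([(u-c["cx"])/c["fx"]*D,(v-c["cy"])/c["fy"]*D,D],-1)-c["t"])@np.array(c["R"])
m=(p[v,u].max(-1)<60)&(np.hypot(W[...,0]-.496,W[...,1]-.212)<.02)
print(m.sum(),np.percentile(W[m][:,2],[10,50,75,90]))
cv2.imwrite("pics/end.png",cv2.resize(p[160:400,140:380,::-1],(500,500)))
E
```

```text
clock: 5.95
tcp_pos: [0.4962, 0.2102, 0.2014]
orientation: [-0.0, 0.974, 0.227, 0.001]
wrist_force: [-0.0, -0.4, -0.4]
finger_gap: -0.0001
grip_force: 0.0
351 [0.08023525 0.08132334 0.08196953 0.0824827 ]
```

View pics/end.png

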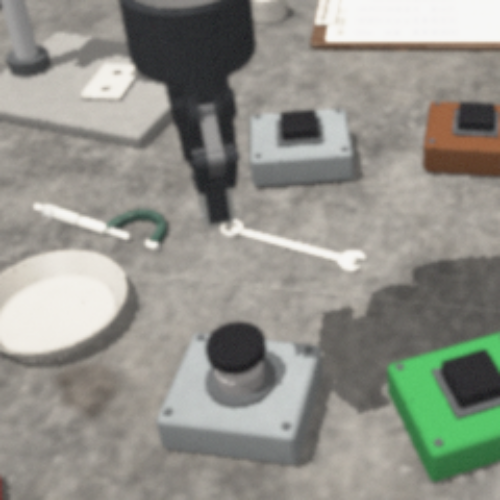

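The cap is back up (about 82 mm measured, the same as before pressing), the fingers are well clear and the lamp key is untouched.

```bash
python3 -c "
from workcell import env
print(env.hand_in())"
```

```text
the job is handed in; nothing more can be done
None
```

Job handed in: I held the release plunger at its halfway stop for just over a second, pressed it fully down for about half a second, then let it come right back up; the lamp key was not touched.

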